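# Charge the colour kiln, pull its vent plugs and switch it on

### The arm

A 7-joint arm with a two-finger parallel gripper is mounted at the origin on the work surface. World frame = base frame: x ahead of the robot, y to its left, z up, the work surface at z = 0. Lengths are in m, angles in rad, forces in N, time in s.
With the tool pointing down it reaches from about 0.35 to 0.9 m from the base axis. Payload 8.1 kg.
Tool frame: the origin (TCP) lies where the fingers leave the gripper's body, on its centre line; the fingertips stand 66 mm ahead of it and the grasp point (between the pads) lies 47 mm ahead of it (arm.tip_reach is the distance from the TCP to the fingertips, in m); z points along the fingers, y is the direction in which the jaws open and shut (so a half turn about z gives the same grasp; the last joint's range is limited). The gripper opens to 92 mm and grips with 3 to 60 N. Pads are 19 mm wide; open, the fingers measure 130 mm over their backs; the gripper's body (75 mm by 190 mm) begins 47 mm behind the grasp point.
Start: joints at [1.217, 0.434, 0.025, 1.573, -0.012, 1.134, -0.075], TCP at [0.155, -0.605, 0.292] pointing down, gripper open.
Joint ranges: [-2.62, 2.62], [-0.44, 2.09], [-1.27, 1.32], [0.08, 2.57], [-1.32, 4.46], [0.12, 2], [-2.74, 2.74]. Speed limits (rad/s): [2.22, 2.22, 3.01, 3.01, 3.14, 3.14, 3.14].

### API

Orientations are given as a rotation vector (axis times angle).
In Python, from cell import arm gives the robot as it stands.
- The arm moves only by the tool carry_out, never from a script. Its argument "plan" is a list of rows, each a list of 5 numbers: the shift along the world's x, y, z in cm, then the turn about the world's z in rad, then the finger opening in cm, from 0 to 9.18. In form: [[tx, ty, tz, spin, fingers], ...]. A call has 1 to 20 rows; each row is the pose to reach, as a shift and turn from the pose measured when the call began; what a row does not reach only later rows make up. A row lasts 1/10 s, in which the tool goes at most 50 mm and 8.59 degrees, less where a joint would pass 70% of its speed; a pose out of reach is approached as far as the arm can. A call with a gripper value outside its range is refused whole. The fingers move at their own pace and stop on an object; "squeeze" is the grip in N (left out, the last holds). Time passes only in rows, so rows that repeat a pose let the fingers close. It gives the time, the measured TCP pose, the force and the opening at its end, in the units of the state.
- arm.observe(): the state, without advancing time (a new reading comes with each control period).
- arm.get_image(name): name is "side" or "top" or "wrist"; returns (picture, depth): 420x560x3 uint8, red, green, blue; 420x560 float32, m along the optical axis (not along the pixel's ray), 0 where there is no reading.
- arm.get_calibration(name): a dict with "intrinsics" (3x3 intrinsics, pixels), "D" ([k1, k2, p1, p2, k3] as OpenCV has them; the pictures are not rectified), "rvec" (rotation vector, rad) and "tvec" (3), from world to camera coordinates, as OpenCV has them; the wrist camera has in their place "tool_from_camera" (4x4, takes a point from camera to tool coordinates, whose origin is the TCP and whose axes are the flange's). Camera axes: x right, y down, z forward; pixel columns grow to the right and rows downward; lengths in m; the calibration is good to about 2 mm. A picture is of the moment at which its call begins: read the wrist's pose just before it. get_calibration takes no time and is no camera call.
- arm.sign_off(): hands the job in, once; it reports no verdict.
The state is a dict: "clock": time; "joints": joint angles; "dq": joint speeds; "joint_efforts": joint torques, N m; "position": TCP position; "ee_rot": TCP orientation; "force": force on the tool from outside, world axes, zero at the start; "ft_torque": the same for the moment, N m; "width": opening from 0.0 (shut) to 1.0 (fully open).
Only numpy, scipy, OpenCV 4.12 (cv2) and the standard library are available. Lean on these libraries where they do the work, as an engineer would, in place of code of your own. Each camera call takes 0.05 s, during which the arm holds its last target. There are 200 camera calls.

### The job

Charge the little colour kiln: swing its lid right back onto its stop, set every slice of glass colour bar from the wooden board flat on the kiln shelf, and lower the lid gently until it is shut. Free the two tight vent plugs in the lid (rock each side to side as you draw it up; a straight pull only lifts the lid, which must not be hoisted by a plug) and stand both upright on the grey heatproof pad. Once the lid is shut and both vents are open, and not before, turn the heat switch clockwise from off to its second click, the orange dot; leave the tweezers, the jar and the bowl where they are.

Things in the scene. Friction and masses are not known exactly. Their poses are not given: they have to be found in the camera images.
- kiln: Bench-top kiln, steel case, cream fibre lining: 200 (x) x 300 (y) mm, rim 100 mm above the bench; chamber opening 150 x 250 mm, walls 25 mm. Origin: centre of its underside; x points from the front (handle side, towards the robot) to the hinge side, z up. Fixed. A grey switch box 130 (x) x 90 (y) mm, 90 mm high, stands at its -y side.
- shelf (a point): Centre of the kiln shelf's upper face (cream slab, 150 x 250 mm, the chamber's floor), 45 mm above the bench and 55 mm below the rim. Axes as the kiln's.
- lid (a joint): Angle of the kiln lid: 0 shut, grows as it opens, 1.75 rad leaning back on its stop, where it stays. 200 (x) x 300 (y) x 45 mm thick, 1.0 kg, two plugs in it, hinged along y at the far upper edge of the case; let go below about 1.5 rad it falls shut hard.
- lid_hinge (a point): Middle of the lid's hinge line, which runs along the kiln's y axis, 100 mm above the bench; fixed to the kiln, axes as the kiln's.
- lid_bar (a point): Middle of the lid's round handle bar: wooden grip 16 mm thick, 100 mm long, along the kiln's y axis, 40 mm out from the lid's front face (32 mm gap behind it). Moves with the lid on an arc of 241 mm radius about the hinge; shut, it is 122 mm above the bench; open on the stop it is on top of the lid, about 330 mm up.
- vent_left (a point): Centre of the left square vent hole (44 mm, lined by springy fibre strips) at the lid's upper face, 80 mm to the +y side of the lid's middle; moves with the lid, its z axis is the hole's axis (up when shut; then 145 mm above the bench).
- vent_right (a point): Centre of the right square vent hole (44 mm, lined by springy fibre strips) at the lid's upper face, 80 mm to the -y side of the lid's middle; moves with the lid, its z axis is the hole's axis (up when shut; then 145 mm above the bench).
- plug_left: Plug of the left vent, 0.1-0.16 kg: square firebrick taper 45 mm long, 28 mm wide at the foot, 36 at the top; on it a steel flange 56 mm square, 5 mm thick, resting on the lid; then a round wooden knob 26 mm thick, top 87 mm above the foot. Origin: centre of the foot, z to the knob. Fit holds over 25 N, but 12 N lifts the lid; rocked 0.1-0.2 rad side to side it creeps up; free once up 12 mm.
- plug_right: The same plug in the right vent: size, weight, origin, fit as plug_left.
- pad: Grey heatproof millboard, 170 (x) x 100 (y) x 12 mm, lying on the bench, fixed. Origin: centre of its underside.
- selector (a joint): Heat switch, rad: 0 off (end stop, white dot, where it starts), then clicks at 0.6 (yellow dot), 1.2 (orange dot) and 1.8 (red dot, end stop). Grows as it turns clockwise seen from above; it snaps into the nearest click, and needs about 0.1 to 0.15 Nm.
- selector_grip (a point): On the switch's upright axis, 127 mm above the bench, at the height to grip. The black knob has a bar 38 mm long, 14 mm thick and 32 mm high (from 104 to 136 mm above the bench); at off the bar lies along the kiln's x axis with its white pointer towards the front. The point turns with the knob.
- board: Wooden board 240 x 240 x 10 mm lying on the bench, fixed; the glass slices start on it. Origin: centre of its underside.
- slice_green: Slice of dark green glass colour bar: round disc 36 mm across and 28 mm high, 0.08 kg, lying flat. Origin: centre of one flat face (the underside at the start). May be absent.
- slice_amber: Slice of amber orange glass colour bar: round disc 36 mm across and 28 mm high, 0.08 kg, lying flat. Origin: centre of one flat face (the underside at the start). May be absent.
- slice_blue: Slice of deep blue glass colour bar: round disc 36 mm across and 28 mm high, 0.08 kg, lying flat. Origin: centre of one flat face (the underside at the start). May be absent.
- slice_red: Slice of dark red glass colour bar: round disc 36 mm across and 28 mm high, 0.08 kg, lying flat. Origin: centre of one flat face (the underside at the start). May be absent.
- tweezers: Long steel tweezers lying on the bench, 240 mm long, 12 mm high. Leave alone. Origin: its middle, on the bench.
- jar: Amber glass jar with a steel lid, 64 mm across, 85 mm high. Leave alone. Origin: centre of its underside.
- bowl: Steel bowl, 150 mm across, 60 mm high. Leave alone. Origin: centre of its underside.
There are look-alikes about, which are no part of the job. Leave any blue look-alike of the plug_left alone.

How it is judged:
By the outcome, as a careful person would: the job done as asked, in the order asked, and still so for the second after the job is handed in, with the robot touching nothing.
Of slice_green, slice_amber, slice_blue, slice_red only 2 to 4 are there at a start; the rules pass over those that are not, and their reading is None.
At some moment in a run one of slice_green, slice_amber, slice_blue, slice_red may be knocked a few centimetres aside while the robot is not near it.
It also fails if it takes over 210 s, if anything falls off the work surface, if the arm or the gripper's body presses on something with over 40 N, if the wrist force passes 120 N, or if a joint passes its speed limit or range.

## Working session

There is one attempt and no reset: what is moved stays moved. The work goes in short steps, Python scripts to look and compute and a tool call to move; the robot and the scene stay as the last step left them, time stands still between calls to the robot, and variables do not carry over. Pictures are saved under pics/ and viewed, about 12 in all and at most 16, crops included, and the job is handed in when it is done.

Besides the shell and the picture viewer there is one more tool, called after "Call:" as name(argument=value, ...) on one line, values as JSON. carry_out: Moves the arm, as the interface text tells. Its arguments: {"type":"object","properties":{"plan":{"type":"array"},"squeeze":{"type":"number"}},"required":["plan"]}

```bash
ls; mkdir -p pics; cat > h.py <<'E'
import numpy as np, cv2
from cell import arm
def snap(n,f=None):
    s=arm.observe(); im,d=arm.get_image(n)
    if f: cv2.imwrite('pics/'+f,im[:,:,::-1])
    return im,d,s
def cloud(n,d,s):
    c=arm.get_calibration(n);K=np.array(c['intrinsics'],float);D=np.array(c['D'],float)
    v,u=np.mgrid[:d.shape[0],:d.shape[1]]
    p=cv2.undistortPoints(np.stack([u.ravel(),v.ravel()],1).astype(float)[:,None],K,D)[:,0]
    P=np.c_[p,np.ones(len(p))]*d.ravel()[:,None]
    if n=='wrist':
        T=np.array(c['tool_from_camera']);P=P@T[:3,:3].T+T[:3,3]
        P=P@cv2.Rodrigues(np.array(s['ee_rot'],float))[0].T+np.array(s['position'])
    else:
        R=cv2.Rodrigues(np.array(c['rvec'],float))[0];P=(P-np.array(c['tvec']).ravel())@R
    P[d.ravel()<=0]=np.nan
    return P.reshape(d.shape+(3,))
E
python3 - <<'E'
from h import *
o=arm.observe();print({k:np.round(v,3) for k,v in o.items()})
for n in ['top','side']:
    im,d,s=snap(n,n+'0.png');np.save(n+'0.npy',cloud(n,d,s))
E
```

```text
pics
{'clock': np.float64(0.0), 'joints': array([ 1.217,  0.435,  0.025,  1.574, -0.012,  1.134, -0.075]), 'dq': array([ 0.001, -0.001,  0.   , -0.001,  0.   ,  0.001, -0.002]), 'joint_efforts': array([ 1.0000e-03, -6.6784e+01,  9.8600e-01, -3.1447e+01, -6.0000e-02,
        4.3000e-02,  0.0000e+00]), 'position': array([ 0.155, -0.605,  0.291]), 'ee_rot': array([-3.115e+00, -3.930e-01,  1.000e-03]), 'force': array([-0.055,  0.415,  0.024]), 'ft_torque': array([ 0.028, -0.022,  0.059]), 'width': np.float64(0.998)}
```

View pics/top0.png

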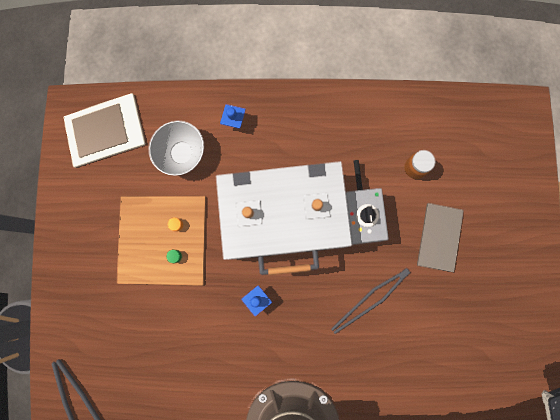

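View pics/side0.png

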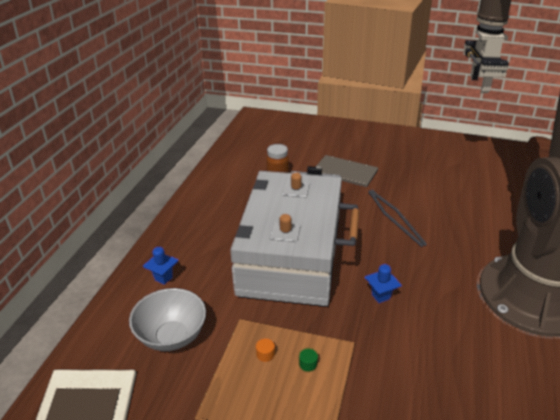

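Top view: kiln centred near (283,210), slightly turned. The plugs are at (248,212) and (317,205), the handle bar at (290,269), the switch at (367,215) and the pad at (440,238). Slices are green (173,256) and amber (174,224); the blue look-alikes are at (233,115) and (257,300). The side view agrees.

```bash
python3 - <<'E'
from h import *
im=cv2.imread('pics/top0.png');P=np.load('top0.npy');hsv=cv2.cvtColor(im,cv2.COLOR_BGR2HSV)
X=P[...,0];Y=P[...,1];Z=P[...,2]
def rect(m,name):
    m=m.astype(np.uint8)
    n,l,st,c=cv2.connectedComponentsWithStats(m)
    k=1+np.argmax(st[1:,4]);q=P[l==k]
    (c,sz,a)=cv2.minAreaRect((q[:,:2]*1000).astype(np.float32))
    print(name,'px',st[k][:4],'n',st[k][4],'c',np.round(c,1),'size',np.round(sz,1),'ang',round(a,2),'z',np.round(np.nanpercentile(q[:,2],[5,50,95]),3),'med',np.round(np.nanmedian(q[:,:2],0),4))
v,u=np.mgrid[:420,:560]
box=lambda a,b,c,d:(u>a)&(u<b)&(v>c)&(v<d)
rect((Z>.138)&(Z<.152)&box(200,352,150,265),'lid')
rect((Z>.17)&box(235,262,195,225),'plugL')
rect((Z>.17)&box(303,332,190,220),'plugR')
rect((hsv[...,1]>90)&(Z>.1)&box(262,320,255,280),'bar')
rect((Z>.12)&(Z<.145)&box(352,382,200,230),'knob')
rect((Z>.08)&(Z<.1)&box(345,392,180,250),'box')
rect((Z>.006)&(Z<.02)&box(410,470,195,280),'pad')
rect((Z>.03)&box(160,185,245,268),'green')
rect((Z>.03)&box(160,188,214,236),'amber')
rect((Z>.005)&(Z<.02)&box(110,215,185,295),'board')
rect((Z>.01)&(hsv[...,0]>100)&(hsv[...,0]<130)&box(238,275,283,320),'blue near')
rect((Z>.01)&box(400,440,145,180),'jar')
for r in [(367,215)]:
  pass
cv2.imwrite('pics/crop1.png',np.hstack([cv2.resize(im[175:245,335:405],(490,490),interpolation=2),]))
for p in [(258,262),(258,268),(318,258),(290,269),(265,269),(315,266)]: print(p,np.round(P[p[1],p[0]],3))
E
```

```text
lid px [216 162 135  97] n 10103 c [556.9  27.5] size [199.3 299.1] ang 6.72 z [0.143 0.146 0.15 ] med [0.5535 0.0271]
plugL px [241 206  12  12] n 110 c [547.7 107.7] size [24.2 24.6] ang 7.17 z [0.177 0.188 0.191] med [0.5474 0.1065]
plugR px [311 198  12  12] n 106 c [566.  -50.8] size [24. 24.] ang 32.25 z [0.181 0.188 0.191] med [ 0.5651 -0.0511]
bar px [268 264  45  11] n 296 c [418.7   9.1] size [ 16.1 105.9] ang 6.56 z [0.124 0.129 0.133] med [0.4182 0.0112]
knob px [366 205   8  17] n 111 c [ 551.6 -178.9] size [38.5 14.6] ang 5.48 z [0.123 0.134 0.138] med [ 0.5509 -0.178 ]
box px [346 189  42  55] n 1673 c [ 550.4 -179.7] size [128.3  92.3] ang 6.39 z [0.088 0.091 0.097] med [ 0.5462 -0.1768]
pad px [417 204  47  68] n 2341 c [ 501.1 -390. ] size [104.1 170.5] ang 79.05 z [0.009 0.013 0.017] med [ 0.5018 -0.389 ]
green px [167 250  13  13] n 141 c [444.9 317.3] size [31.5 32.6] ang 1.14 z [0.035 0.038 0.042] med [0.4448 0.317 ]
amber px [168 217  14  14] n 143 c [530.6 316.3] size [33.2 32.4] ang 43.9 z [0.035 0.039 0.042] med [0.5293 0.3164]
board px [116 195  90  91] n 7194 c [489. 363.] size [246.6 242.5] ang 89.81 z [0.007 0.011 0.014] med [0.486  0.3634]
blue near px [242 286  30  30] n 491 c [335.7  94.5] size [55.7 56.1] ang 40.03 z [0.047 0.051 0.089] med [0.337 0.093]
jar px [405 151  30  28] n 621 c [ 689.4 -326.2] size [59.9 58.7] ang 80.52 z [0.02  0.084 0.089] med [ 0.685  -0.3188]
(258, 262) [0.433 0.085 0.126]
(258, 268) [0.417 0.096 0.001]
(318, 258) [ 0.445 -0.064  0.   ]
(290, 269) [0.418 0.009 0.13 ]
(265, 269) [0.417 0.068 0.127]
(315, 266) [ 0.426 -0.05   0.13 ]
```

View pics/crop1.png

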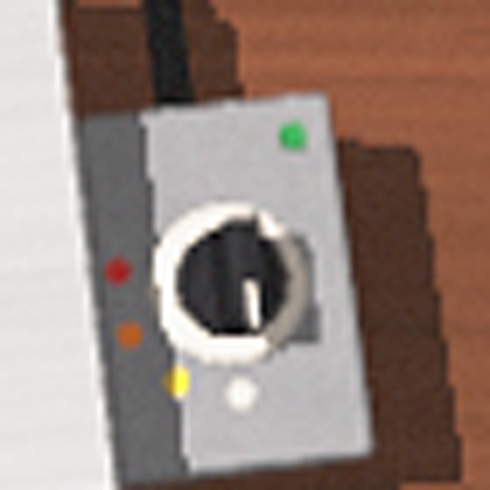

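Call:
carry_out(plan=[[2, 5, 1, 0.12, 3], [4, 10, 2, 0.25, 3], [6, 15, 3, 0.37, 3], [8.5, 20, 4, 0.5, 3], [10.5, 25, 4, 0.62, 3], [12.5, 30, 4, 0.75, 3], [14.5, 35, 4, 0.87, 3], [16.5, 40, 4, 1.0, 3], [18.5, 45, 4, 1.12, 3], [21, 50, 4, 1.25, 3], [23, 55, 4, 1.35, 3], [25, 59, 4, 1.43, 3], [26.2, 61.7, 4, 1.435, 3], [26.2, 61.7, 4, 1.435, 3], [26.2, 61.7, 4, 1.435, 3], [26.2, 61.7, 4, 1.435, 3], [26.2, 61.7, 4, 1.435, 3]])

```text
clock: 1.8
position: [0.4165, 0.0106, 0.3312]
ee_rot: [-2.092, -2.343, 0.003]
force: [0.7, 0.5, -0.9]
width: 0.326
```

```bash
cat >> h.py <<'E'
def say():
    o=arm.observe();R=cv2.Rodrigues(np.array(o['ee_rot'],float))[0]
    print('t',round(float(o['clock']),1),'pos',np.round(o['position'],4),'jaw',round(float(np.arctan2(R[1,1],R[0,1])),3),'F',np.round(o['force'],1),'w',round(float(o['width'])*9.2,2),'q',np.round(o['joints'],2))
E
python3 - <<'E'
from h import *
say()
im,d,s=snap('wrist','w1.png');P=cloud('wrist',d,s)
hsv=cv2.cvtColor(im,cv2.COLOR_RGB2HSV)
m=((P[...,2]>.11)&(P[...,2]<.14)&(hsv[...,1]>90)&(abs(P[...,0]-.417)<.04)).astype(np.uint8)
n,l,st,c=cv2.connectedComponentsWithStats(m);k=1+np.argmax(st[1:,4]);q=P[l==k]
print(st[k],cv2.minAreaRect((q[:,:2]*1000).astype(np.float32)),np.percentile(q[:,2],[5,50,95]))
E
```

```text
t 1.8 pos [0.4165 0.0106 0.3312] jaw 0.113 F [ 0.7  0.5 -0.9] w 3.0 q [ 0.5   0.12 -0.7   1.94  0.09  1.12 -0.13]
[ 275  142   16  101 1552] ((416.7280578613281, 11.975936889648438), (15.264520645141602, 100.68276977539062), 6.965775012969971) [0.12409603 0.12855413 0.13032945]
```

View pics/w1.png

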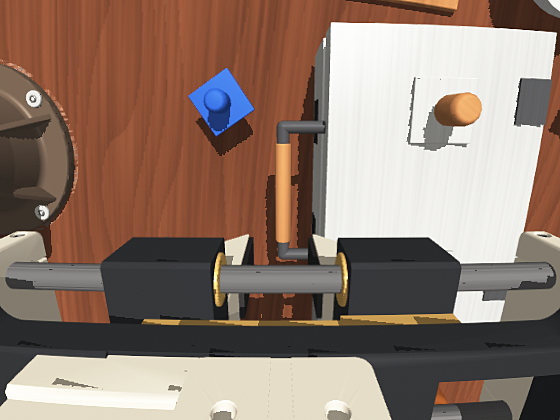

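The wrist view shows the bar at pixels (283,195), between the fingers in x. It measures (0.417, 0.012), which matches. I'll go down and grip.

Call:
carry_out(plan=[[0, 0.1, -4, 0.002, 3], [0, 0.1, -8, 0.002, 3], [0, 0.1, -11, 0.002, 3], [0, 0.1, -13.5, 0.002, 3], [0, 0.1, -15, 0.002, 3], [0, 0.1, -16.2, 0.002, 3], [0, 0.1, -16.2, 0.002, 3], [0, 0.1, -16.2, 0.002, 3], [0, 0.1, -16.2, 0.002, 1], [0, 0.1, -16.2, 0.002, 1], [0, 0.1, -16.2, 0.002, 1], [0, 0.1, -16.2, 0.002, 1], [0, 0.1, -16.2, 0.002, 1]], squeeze=20)

```text
clock: 3.15
position: [0.4182, 0.0116, 0.1701]
ee_rot: [2.09, 2.344, 0.001]
force: [5.6, -0.4, -2.0]
width: 0.166
```

```bash
python3 - <<'E'
from h import *
say()
# arc shifts from shut, cm
a0=.0914
for th in np.linspace(0,1.75,22):
    dx=.241*(np.cos(a0)-np.cos(a0+th));dz=.241*(np.sin(a0+th)-np.sin(a0))
    print(round(th,2),np.round([dx*99.34,dx*11.46,dz*100],1))
E
```

```text
t 3.1 pos [0.4182 0.0116 0.1701] jaw 0.114 F [ 5.6 -0.4 -2. ] w 1.53 q [ 0.37  0.34 -0.64  2.16  0.31  0.73 -0.36]
0.0 [0. 0. 0.]
0.08 [0.3 0.  2. ]
0.17 [0.7 0.1 4. ]
0.25 [1.3 0.1 5.9]
0.33 [2.  0.2 7.7]
0.42 [2.9 0.3 9.5]
0.5 [ 4.   0.5 11.2]
0.58 [ 5.1  0.6 12.9]
0.67 [ 6.5  0.7 14.4]
0.75 [ 7.9  0.9 15.8]
0.83 [ 9.4  1.1 17. ]
0.92 [11.1  1.3 18.2]
1.0 [12.8  1.5 19.2]
1.08 [14.6  1.7 20. ]
1.17 [16.5  1.9 20.7]
1.25 [18.4  2.1 21.3]
1.33 [20.4  2.3 21.6]
1.42 [22.3  2.6 21.9]
1.5 [24.3  2.8 21.9]
1.58 [26.3  3.  21.8]
1.67 [28.3  3.3 21.5]
1.75 [30.2  3.5 21. ]
```

Call:
carry_out(plan=[[0.1, 0, 1, 0, 1], [0.3, 0, 2, 0, 1], [0.5, 0, 3, 0, 1], [0.7, 0.1, 4, 0, 1], [1, 0.1, 5, 0, 1], [1.3, 0.1, 5.9, 0, 1], [1.6, 0.2, 6.8, 0, 1], [2, 0.2, 7.7, 0, 1], [2.4, 0.3, 8.6, 0, 1], [2.9, 0.3, 9.5, 0, 1], [3.4, 0.4, 10.4, 0, 1], [4, 0.5, 11.2, 0, 1], [4.5, 0.5, 12.1, 0, 1], [5.1, 0.6, 12.9, 0, 1], [5.8, 0.7, 13.7, 0, 1], [6.5, 0.7, 14.4, 0, 1], [7.2, 0.8, 15.1, 0, 1], [7.9, 0.9, 15.8, 0, 1], [7.9, 0.9, 15.8, 0, 1]], squeeze=30)

```text
clock: 5.05
position: [0.4941, 0.0206, 0.3299]
ee_rot: [-2.089, -2.343, 0.01]
force: [-26.7, -1.3, 22.0]
width: 0.161
```

```bash
python3 - <<'E'
from h import *
say()
E
```

```text
t 5.0 pos [0.4941 0.0206 0.3299] jaw 0.115 F [-26.7  -1.3  22. ] w 1.48 q [ 0.41  0.27 -0.69  1.78  0.19  1.16 -0.22]
```

Call:
carry_out(plan=[[-0.2, 0, 0.2, 0, 1], [-0.2, 0, 0.2, 0, 1], [-0.2, 0, 0.2, 0, 1]])

```text
clock: 5.35
position: [0.4949, 0.0206, 0.3323]
ee_rot: [2.09, 2.344, -0.002]
force: [12.5, 2.9, -19.9]
width: 0.164
```

```bash
python3 - <<'E'
from h import *
say()
im,d,s=snap('side','s1.png')
cv2.imwrite('pics/s1c.png',cv2.resize(im[80:320,180:460,::-1],(700,600)))
E
```

```text
t 5.3 pos [0.4949 0.0206 0.3323] jaw 0.114 F [ 12.5   2.9 -19.9] w 1.51 q [ 0.41  0.27 -0.69  1.78  0.18  1.16 -0.22]
```

View pics/s1c.png

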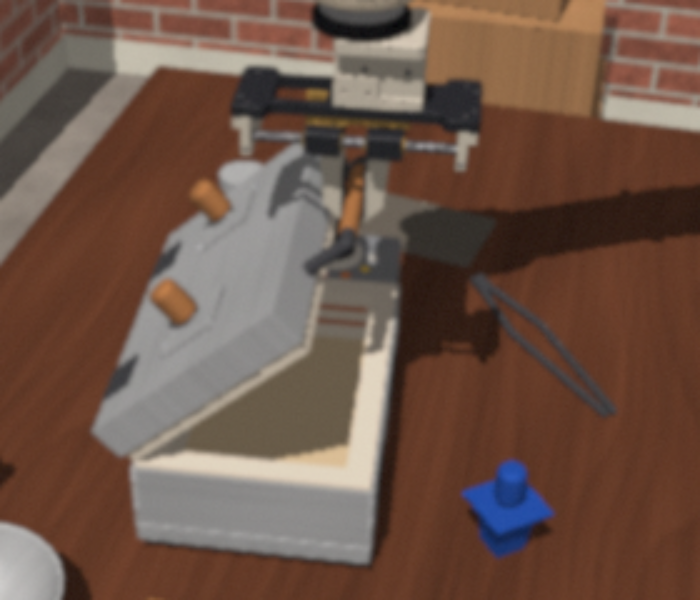

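The side view shows the lid about 45° open with the bar held between the fingers. The radial force is stiff but small in mm, so I'll continue along the arc in shorter stages.

Call:
carry_out(plan=[[0, 0, -0.1, 0, 1], [0.7, 0.1, 0.5, 0, 1], [1.5, 0.2, 1.1, 0, 1], [2.3, 0.3, 1.7, 0, 1], [3.2, 0.4, 2.3, 0, 1], [4, 0.5, 2.8, 0, 1], [4.9, 0.6, 3.3, 0, 1], [5.8, 0.7, 3.7, 0, 1], [6.7, 0.8, 4.1, 0, 1], [6.7, 0.8, 4.1, 0, 1]], squeeze=25)

```text
clock: 6.4
position: [0.5629, 0.0284, 0.3756]
ee_rot: [2.09, 2.342, -0.0]
force: [-5.7, -1.2, 8.4]
width: 0.169
```

Call:
carry_out(plan=[[0.9, 0.1, 0.4, 0, 1], [1.9, 0.2, 0.7, 0, 1], [2.8, 0.3, 1.0, 0, 1], [3.8, 0.4, 1.3, 0, 1], [4.8, 0.5, 1.5, 0, 1], [5.8, 0.6, 1.7, 0, 1], [6.7, 0.8, 1.8, 0, 1], [7.7, 0.9, 1.9, 0, 1], [7.7, 0.9, 1.9, 0, 1]])

```text
clock: 7.3
position: [0.6417, 0.0374, 0.3947]
ee_rot: [2.09, 2.341, 0.002]
force: [-0.2, -0.5, 3.3]
width: 0.167
```

Call:
carry_out(plan=[[1, 0.1, 0, 0, 1], [2, 0.2, 0, 0, 1], [3, 0.3, 0, 0, 1], [4, 0.4, -0.1, 0, 1], [5, 0.6, -0.3, 0, 1], [6, 0.7, -0.4, 0, 1], [7, 0.8, -0.7, 0, 1], [7.7, 0.9, -0.8, 0, 1], [7.7, 0.9, -0.8, 0, 1], [7.7, 0.9, -0.8, 0, 1]], squeeze=15)

```text
clock: 8.3
position: [0.7188, 0.046, 0.3861]
ee_rot: [2.09, 2.34, 0.001]
force: [1.9, 0.0, -3.9]
width: 0.164
```

Call:
carry_out(plan=[[0.3, 0, -0.1, 0, 1], [0.6, 0.1, -0.15, 0, 1], [0.6, 0.1, -0.15, 0, 1]])

```text
clock: 8.6
position: [0.7212, 0.0464, 0.3855]
ee_rot: [-2.092, -2.343, 0.011]
force: [-20.2, -2.6, 9.2]
width: 0.167
```

Call:
carry_out(plan=[[-0.2, 0, 0, 0, 3.4], [-0.2, 0, 0, 0, 3.4], [-0.2, 0, 0, 0, 3.4], [-0.2, 0, 3, 0, 3.4], [-0.2, 0, 6, 0, 4], [-4, 2, 6, -0.15, 5], [-8, 5, 6, -0.3, 6], [-12, 8, 5, -0.45, 6], [-15, 11, 2, -0.6, 6], [-18, 14, -1, -0.75, 6], [-21, 17, -4, -0.9, 6], [-23, 20, -7, -1.05, 6], [-25, 23, -10, -1.2, 6], [-26.5, 25, -12, -1.35, 6], [-27.6, 27.1, -13.5, -1.5, 6], [-27.6, 27.1, -13.5, -1.57, 6], [-27.6, 27.1, -13.5, -1.57, 6], [-27.6, 27.1, -13.5, -1.57, 6]])

```text
clock: 10.4
position: [0.4457, 0.3173, 0.2508]
ee_rot: [-3.131, -0.182, 0.006]
force: [0.2, 0.4, 0.9]
width: 0.655
```

```bash
cat > find.py <<'E'
from h import *
say()
for n in ['top','wrist']:
    im,d,s=snap(n,f'find_{n}.png');P=cloud(n,d,s);hsv=cv2.cvtColor(im,cv2.COLOR_RGB2HSV)
    for nm,lo,hi in [('green',50,85),('amber',8,28)]:
        m=((hsv[...,0]>=lo)&(hsv[...,0]<=hi)&(hsv[...,1]>140)&(P[...,2]>.032)&(P[...,2]<.085)&(P[...,1]>-.12)&(P[...,0]>.3)).astype(np.uint8)
        k,l,st,c=cv2.connectedComponentsWithStats(m)
        for i in np.argsort(-st[1:,4])[:2]+1:
            if st[i,4]<60: continue
            q=P[l==i];r=cv2.minAreaRect((q[:,:2]*1000).astype(np.float32))
            print(n,nm,st[i,4],np.round(r[0],1),np.round(r[1],1),'z',np.round(np.percentile(q[:,2],[5,95]),3))
E
python3 find.py
```

```text
t 10.4 pos [0.4457 0.3173 0.2508] jaw -1.454 F [0.2 0.4 0.9] w 6.03 q [-0.4   0.39 -0.42  1.79  0.18  1.   -2.34]
top amber 140 [530.2 316.5] [32.4 34.1] z [0.036 0.042]
wrist green 924 [444.9 318.5] [34.2 34.1] z [0.036 0.039]
wrist amber 1115 [529.2 317.6] [34.1 34.4] z [0.037 0.039]
```

View pics/find_wrist.png

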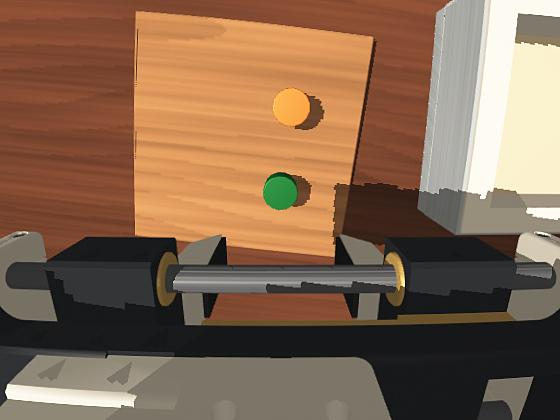

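The wrist view shows green at (280,191) and amber at (291,106), both on the board, with no red or blue slices. I'll pick green.

Call:
carry_out(plan=[[0, 0.1, -4, 0, 6], [0, 0.1, -8, 0, 6], [0, 0.1, -12, 0, 6], [0, 0.1, -15, 0, 6], [0, 0.1, -17.1, 0, 6], [0, 0.1, -17.1, 0, 6], [0, 0.1, -17.1, 0, 6], [0, 0.1, -17.1, 0, 2.5], [0, 0.1, -17.1, 0, 2.5], [0, 0.1, -17.1, 0, 2.5], [0, 0.1, -17.1, 0, 2.5], [0, 0.1, -17.1, 0, 2.5], [0, 0.1, -14, 0, 2.5], [0, 0.1, -9, 0, 2.5], [0, 0.1, -4, 0, 2.5], [0, 0.1, -1, 0, 2.5], [0, 0.1, -1, 0, 2.5]], squeeze=20)

```text
clock: 12.2
position: [0.4473, 0.3195, 0.2456]
ee_rot: [-3.126, -0.18, -0.005]
force: [-0.2, 0.2, -0.1]
width: 0.386
```

Call:
carry_out(plan=[[1.5, -4, 0.5, 0, 2.5], [3.5, -9, 0.5, 0, 2.5], [5.5, -14, 0.5, 0, 2.5], [7.5, -19, 0.5, 0, 2.5], [9, -23, 0.5, 0, 2.5], [9.4, -24.3, 0.5, 0, 2.5], [9.4, -24.3, 0.5, 0, 2.5], [9.4, -24.3, -3, 0, 2.5], [9.4, -24.3, -7, 0, 2.5], [9.4, -24.3, -10, 0, 2.5], [9.4, -24.3, -11.5, 0, 2.5], [9.4, -24.3, -12.5, 0, 2.5], [9.4, -24.3, -12.8, 0, 2.5], [9.4, -24.3, -12.8, 0, 2.5], [9.4, -24.3, -12.8, 0, 2.5]])

```text
clock: 13.7
position: [0.5418, 0.0769, 0.1184]
ee_rot: [-3.126, -0.18, -0.007]
force: [-0.1, -0.6, 0.2]
width: 0.384
```

```bash
python3 -c "
from h import *
say()"
```

```text
t 13.7 pos [0.5418 0.0769 0.1184] jaw -1.456 F [-0.1 -0.6  0.2] w 3.53 q [-0.01  0.54 -0.31  1.93  0.23  0.7  -1.91]
```

Call:
carry_out(plan=[[0, 0, -0.1, 0, 2.5], [0, 0, -0.2, 0, 2.5], [0, 0, -0.3, 0, 2.5], [0, 0, -0.3, 0, 2.5]])

```text
clock: 14.1
position: [0.542, 0.0769, 0.1156]
ee_rot: [-3.126, -0.18, -0.008]
force: [-0.2, -0.4, 1.2]
width: 0.382
```

Call:
carry_out(plan=[[0, 0, -0.05, 0, 5], [0, 0, -0.05, 0, 5], [0, 0, -0.05, 0, 5], [0, 0, 2, 0, 5], [0, 0, 6, 0, 5], [0, 0, 10, 0, 5], [0, 1, 13, 0, 5], [0, 5, 13, 0, 6], [-0.5, 10, 13, 0, 6], [-0.8, 15, 13, 0, 6], [-1.0, 20, 13, 0, 6], [-1.3, 24, 13, 0, 6], [-1.3, 24, 13, 0, 6], [-1.3, 24, 13, 0, 6]])

```text
clock: 15.5
position: [0.5283, 0.318, 0.2452]
ee_rot: [-3.126, -0.184, -0.007]
force: [0.3, -0.3, -0.4]
width: 0.651
```

```bash
python3 find.py
```

```text
t 15.5 pos [0.5283 0.318  0.2452] jaw -1.453 F [ 0.3 -0.3 -0.4] w 5.99 q [-0.36  0.49 -0.39  1.63  0.2   1.05 -2.26]
top green 134 [540.7  77. ] [30.9 30.2] z [0.069 0.078]
wrist green 1472 [543.1  79. ] [31.3 35.6] z [0.05  0.074]
wrist amber 985 [529.2 317.9] [34.9 35.2] z [0.036 0.039]
```

Green is flat on the shelf, and amber hasn't moved.

Call:
carry_out(plan=[[0.1, 0, -4, 0, 6], [0.1, 0, -8, 0, 6], [0.1, 0, -12, 0, 6], [0.1, 0, -15, 0, 6], [0.1, 0, -16.6, 0, 6], [0.1, 0, -16.6, 0, 6], [0.1, 0, -16.6, 0, 2.5], [0.1, 0, -16.6, 0, 2.5], [0.1, 0, -16.6, 0, 2.5], [0.1, 0, -16.6, 0, 2.5], [0.1, 0, -16.6, 0, 2.5], [0.1, 0, -14, 0, 2.5], [0.1, 0, -9, 0, 2.5], [0.1, 0, -4, 0, 2.5], [0.1, 0, 0, 0, 2.5], [0.1, 0, 0, 0, 2.5]])

```text
clock: 17.2
position: [0.5323, 0.3174, 0.2518]
ee_rot: [-3.122, -0.178, -0.021]
force: [0.1, -0.6, -0.5]
width: 0.385
```

Call:
carry_out(plan=[[0.2, -4, 0, 0, 2.5], [0.5, -9, 0, 0, 2.5], [0.8, -14, 0, 0, 2.5], [1.1, -19, 0, 0, 2.5], [1.4, -24, 0, 0, 2.5], [1.7, -29, 0, 0, 2.5], [2, -33, 0, 0, 2.5], [2.1, -34, 0, 0, 2.5], [2.1, -34, 0, 0, 2.5], [2.1, -34, -4, 0, 2.5], [2.1, -34, -8, 0, 2.5], [2.1, -34, -11, 0, 2.5], [2.1, -34, -12.5, 0, 2.5], [2.1, -34, -13.2, 0, 2.5], [2.1, -34, -13.2, 0, 2.5], [2.1, -34, -13.2, 0, 2.5]])

```text
clock: 18.8
position: [0.5538, -0.0215, 0.1205]
ee_rot: [-3.122, -0.18, -0.023]
force: [-0.5, 0.1, -0.5]
width: 0.382
```

Call:
carry_out(plan=[[0, 0, -0.2, 0, 2.5], [0, 0, -0.4, 0, 2.5], [0, 0, -0.5, 0, 2.5], [0, 0, -0.5, 0, 2.5]])

```text
clock: 19.2
position: [0.5538, -0.0216, 0.1156]
ee_rot: [-3.122, -0.179, -0.023]
force: [-1.0, 0.1, -0.2]
width: 0.386
```

Call:
carry_out(plan=[[0, 0, -0.1, 0, 2.5], [0, 0, -0.1, 0, 5], [0, 0, -0.1, 0, 5], [0, 0, -0.1, 0, 5], [0, 0, 2, 0, 5], [0, 0, 6, 0, 5], [0, 0, 10, 0, 5], [0, 0, 14, 0, 5], [-3, 0, 19, 0, 5], [-8, 2, 24, 0, 4], [-12, 4, 26, 0, 4], [-12, 4, 26, 0, 4], [-12, 4, 26, 0, 4]])

```text
clock: 20.5
position: [0.4321, 0.0202, 0.3782]
ee_rot: [-3.122, -0.184, -0.03]
force: [0.4, -0.1, -0.0]
width: 0.438
```

```bash
python3 find.py; python3 - <<'E'
import cv2
a=cv2.imread('pics/find_wrist.png');b=cv2.imread('pics/find_top.png')
cv2.imwrite('pics/v6.png',b)
E
```

```text
t 20.5 pos [0.4321 0.0202 0.3782] jaw -1.453 F [ 0.4 -0.1 -0. ] w 4.03 q [ 0.22  0.07 -0.4   1.85  0.02  1.2  -1.64]
top green 131 [540.1  76.5] [29.6 30.3] z [0.069 0.077]
top amber 129 [554.5 -22.2] [28.7 31. ] z [0.07  0.077]
wrist green 664 [540.4  76.2] [34.  33.2] z [0.07  0.074]
wrist amber 714 [554.  -23.8] [35.  41.3] z [0.066 0.074]
wrist amber 241 [570.6 -94.7] [139.    3.4] z [0.065 0.068]
```

View pics/v6.png

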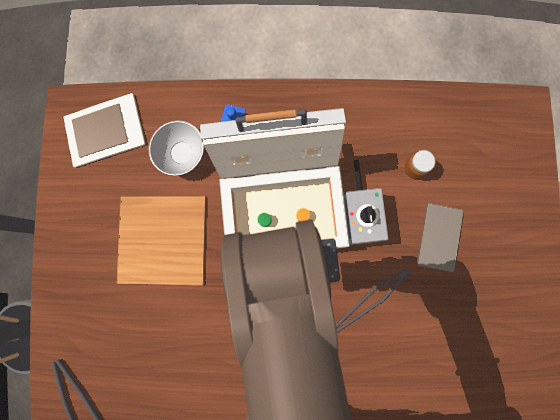

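Both slices lie flat on the shelf, at (264,219) and (303,215); the board is empty and the lid is on its stop with the bar at (272,116). I'll go back to the bar.

Call:
carry_out(plan=[[0, 0, 4, 0.15, 4], [0, 0, 8, 0.3, 4], [2, 0.2, 9, 0.45, 4], [5, 0.4, 9, 0.6, 4], [8, 0.7, 9, 0.75, 4], [11, 1, 9, 0.9, 4], [14, 1.3, 9, 1.05, 4], [17, 1.5, 9, 1.2, 4], [20, 1.8, 9, 1.35, 4], [24, 2.2, 9, 1.5, 4], [27.5, 2.5, 9, 1.57, 4], [28.7, 2.6, 9, 1.57, 4], [28.7, 2.6, 9, 1.57, 4], [28.7, 2.6, 9, 1.57, 4], [28.7, 2.6, 9, 1.57, 4]])

```text
clock: 22.1
position: [0.7206, 0.0439, 0.4657]
ee_rot: [-2.077, -2.328, -0.002]
force: [-0.6, -0.7, -0.3]
width: 0.44
```

```bash
python3 - <<'E'
from h import *
say()
im,d,s=snap('top');P=cloud('top',d,s);hsv=cv2.cvtColor(im,cv2.COLOR_RGB2HSV)
im,d,s=snap('wrist');P=cloud('wrist',d,s);hsv=cv2.cvtColor(im,cv2.COLOR_RGB2HSV)
m=((P[...,2]>.31)&(P[...,2]<.36)&(hsv[...,1]>90)).astype(np.uint8)
n,l,st,c=cv2.connectedComponentsWithStats(m);k=1+np.argmax(st[1:,4]);q=P[l==k]
print(st[k],cv2.minAreaRect((q[:,:2]*1000).astype(np.float32)),np.percentile(q[:,2],[5,50,95]))
E
```

```text
t 22.1 pos [0.7206 0.0439 0.4657] jaw 0.114 F [-0.6 -0.7 -0.3] w 4.04 q [ 0.11  0.61 -0.52  0.91  0.27  1.69 -0.19]
[ 273  149   21  116 2335] ((718.6166381835938, 51.984779357910156), (15.209576606750488, 90.00614929199219), 7.100571632385254) [0.33481289 0.33881609 0.34053917]
```

Call:
carry_out(plan=[[-0.1, 0.2, -3, 0, 4], [-0.1, 0.2, -6, 0, 4], [-0.1, 0.2, -8, 0, 4], [-0.1, 0.2, -8.3, 0, 4], [-0.1, 0.2, -8.3, 0, 4], [-0.1, 0.2, -8.3, 0, 1], [-0.1, 0.2, -8.3, 0, 1], [-0.1, 0.2, -8.3, 0, 1], [-0.1, 0.2, -8.3, 0, 1], [-0.1, 0.2, -8.3, 0, 1]], squeeze=25)

```text
clock: 23.2
position: [0.72, 0.0461, 0.3845]
ee_rot: [-2.079, -2.33, -0.006]
force: [3.3, 1.2, 3.6]
width: 0.165
```

```bash
python3 - <<'E'
from h import *
say()
p=arm.observe()['position']
a0=.0914
# shifts from current for th decreasing
for th in np.linspace(1.75,0,36):
    f=lambda t:(-.241*np.cos(a0+t),.241*np.sin(a0+t))
    dx=f(th)[0]-f(1.75)[0];dz=f(th)[1]-f(1.75)[1]
    print(round(th,2),np.round([dx*99.34,dx*11.46,dz*100],1).tolist())
E
```

```text
t 23.2 pos [0.72   0.0461 0.3845] jaw 0.114 F [3.3 1.2 3.6] w 1.52 q [ 0.14  0.62 -0.52  1.1   0.28  1.5  -0.21]
1.75 [0.0, 0.0, 0.0]
1.7 [-1.2, -0.1, 0.3]
1.65 [-2.3, -0.3, 0.5]
1.6 [-3.5, -0.4, 0.7]
1.55 [-4.7, -0.5, 0.8]
1.5 [-5.9, -0.7, 0.9]
1.45 [-7.1, -0.8, 0.9]
1.4 [-8.3, -1.0, 0.8]
1.35 [-9.5, -1.1, 0.7]
1.3 [-10.7, -1.2, 0.5]
1.25 [-11.8, -1.4, 0.2]
1.2 [-13.0, -1.5, -0.1]
1.15 [-14.1, -1.6, -0.4]
1.1 [-15.3, -1.8, -0.8]
1.05 [-16.4, -1.9, -1.3]
1.0 [-17.4, -2.0, -1.8]
0.95 [-18.5, -2.1, -2.4]
0.9 [-19.5, -2.3, -3.1]
0.85 [-20.5, -2.4, -3.7]
0.8 [-21.4, -2.5, -4.5]
0.75 [-22.4, -2.6, -5.3]
0.7 [-23.2, -2.7, -6.1]
0.65 [-24.1, -2.8, -6.9]
0.6 [-24.8, -2.9, -7.9]
0.55 [-25.6, -3.0, -8.8]
0.5 [-26.3, -3.0, -9.8]
0.45 [-26.9, -3.1, -10.8]
0.4 [-27.5, -3.2, -11.9]
0.35 [-28.0, -3.2, -12.9]
0.3 [-28.5, -3.3, -14.0]
0.25 [-29.0, -3.3, -15.2]
0.2 [-29.3, -3.4, -16.3]
0.15 [-29.6, -3.4, -17.5]
0.1 [-29.9, -3.4, -18.6]
0.05 [-30.1, -3.5, -19.8]
0.0 [-30.2, -3.5, -21.0]
```

Call:
carry_out(plan=[[-0.6, 0, 0.1, 0, 1], [-1.2, -0.1, 0.3, 0, 1], [-2.3, -0.3, 0.5, 0, 1], [-3.5, -0.4, 0.7, 0, 1], [-4.7, -0.5, 0.8, 0, 1], [-5.9, -0.7, 0.9, 0, 1], [-7.1, -0.8, 0.9, 0, 1], [-8.3, -1, 0.8, 0, 1], [-9.5, -1.1, 0.7, 0, 1], [-9.5, -1.1, 0.7, 0, 1]])

```text
clock: 24.2
position: [0.6236, 0.035, 0.3919]
ee_rot: [-2.079, -2.33, -0.005]
force: [-0.7, -0.0, 2.6]
width: 0.162
```

Call:
carry_out(plan=[[-1.2, -0.1, -0.2, 0, 1], [-2.3, -0.3, -0.5, 0, 1], [-3.5, -0.4, -0.8, 0, 1], [-4.6, -0.5, -1.1, 0, 1], [-5.8, -0.7, -1.5, 0, 1], [-6.9, -0.8, -2, 0, 1], [-7.9, -0.9, -2.5, 0, 1], [-9, -1, -3.1, 0, 1], [-10, -1.2, -3.8, 0, 1], [-10, -1.2, -3.8, 0, 1]])

```text
clock: 25.2
position: [0.5218, 0.0234, 0.353]
ee_rot: [-2.076, -2.329, -0.001]
force: [-3.1, 3.2, -0.4]
width: 0.167
```

Call:
carry_out(plan=[[-1, -0.1, -0.6, 0, 1], [-1.9, -0.2, -1.4, 0, 1], [-2.9, -0.3, -2.2, 0, 1], [-3.7, -0.4, -3, 0, 1], [-4.6, -0.5, -3.8, 0, 1], [-5.3, -0.6, -4.8, 0, 1], [-6.1, -0.7, -5.7, 0, 1], [-6.8, -0.7, -6.7, 0, 1], [-6.8, -0.7, -6.7, 0, 1]])

```text
clock: 26.1
position: [0.4542, 0.0157, 0.2848]
ee_rot: [-2.077, -2.329, -0.002]
force: [8.1, -1.7, -10.5]
width: 0.168
```

Call:
carry_out(plan=[[-0.5, 0, -1.1, 0, 1], [-1.1, -0.1, -2.1, 0, 1], [-1.6, -0.1, -3.1, 0, 1], [-2.1, -0.2, -4.2, 0, 1], [-2.5, -0.2, -5.4, 0, 1], [-2.8, -0.3, -6.5, 0, 1], [-3.1, -0.3, -7.7, 0, 1], [-3.3, -0.3, -8.5, 0, 1], [-3.3, -0.3, -8.5, 0, 1]])

```text
clock: 27.0
position: [0.4213, 0.0122, 0.1987]
ee_rot: [-2.077, -2.328, -0.001]
force: [1.5, -4.8, -5.2]
width: 0.167
```

Call:
carry_out(plan=[[-0.1, 0, -0.5, 0, 1], [-0.1, 0, -1, 0, 1], [-0.2, 0, -1.4, 0, 1], [-0.2, 0, -1.7, 0, 1], [-0.2, 0, -1.9, 0, 1], [-0.2, 0, -2.1, 0, 1], [-0.2, 0, -2.2, 0, 1], [-0.2, 0, -2.3, 0, 1], [-0.2, 0, -2.3, 0, 1]])

```text
clock: 27.9
position: [0.419, 0.0127, 0.1773]
ee_rot: [-2.077, -2.329, 0.0]
force: [-11.0, -3.5, 30.8]
width: 0.168
```

Call:
carry_out(plan=[[0, 0, 0.1, 0, 1], [0, 0, 0.1, 0, 3], [0, 0, 0.1, 0, 3], [0, 0, 0.1, 0, 3], [0, 0, 0.1, 0, 3], [-0.1, 0, 3, 0, 3], [-0.1, 0, 7, 0, 3], [-0.1, 0, 11, 0, 3], [-0.1, 0, 11, 0, 3]])

```text
clock: 28.8
position: [0.4203, 0.0136, 0.2917]
ee_rot: [-2.081, -2.334, -0.008]
force: [1.6, -0.4, -0.7]
width: 0.326
```

```bash
python3 - <<'E'
from h import *
say()
im,d,s=snap('wrist','w7.png');P=cloud('wrist',d,s);hsv=cv2.cvtColor(im,cv2.COLOR_RGB2HSV)
C=np.array([.557,.0275]);a=.115
X=(P[...,:2]-C)@np.array([[np.cos(a),-np.sin(a)],[np.sin(a),np.cos(a)]])
def show(n,P,X):
    m=(abs(X[...,0])<.09)&(abs(X[...,1])<.14)&(P[...,2]>.13)&(P[...,2]<.165)
    q=np.c_[X[m],np.ones(m.sum())];k=np.linalg.lstsq(q,P[...,2][m],rcond=None)[0]
    print(n,'lid plane slope x,y,z0',np.round(k,4))
show('wrist',P,X)
im,d,s=snap('side');P2=cloud('side',d,s);X2=(P2[...,:2]-C)@np.array([[np.cos(a),-np.sin(a)],[np.sin(a),np.cos(a)]]);show('side',P2,X2)
for n,p,x in (('wrist',P,X),('side',P2,X2)):
  for sg in(1,-1):
    m=(p[...,2]>.183)&(p[...,2]<.21)&(abs(x[...,0])<.05)&(abs(x[...,1]-sg*.08)<.04)
    print(n,sg,m.sum(),np.round((p[m].min(0)+p[m].max(0))/2,4) if m.sum() else '')
E
```

```text
t 28.8 pos [0.4203 0.0136 0.2917] jaw 0.115 F [ 1.6 -0.4 -0.7] w 3.0 q [ 0.42  0.16 -0.63  1.99  0.09  1.02 -0.14]
wrist lid plane slope x,y,z0 [0.0023 0.0039 0.1454]
side lid plane slope x,y,z0 [ 0.0034 -0.0014  0.1463]
wrist 1 1131 [0.5457 0.1071 0.1865]
wrist -1 102 [ 0.5669 -0.0409  0.1858]
side 1 83 [0.5488 0.1085 0.1867]
side -1 61 [ 0.5687 -0.0514  0.1867]
```

The lid is shut, with its plane level at z = 0.146. Next, the right plug.

Call:
carry_out(plan=[[3, -1, 1, 0, 5], [7, -3, 1, 0, 5], [11, -5, 1, 0, 5], [14.6, -6.4, 1, 0, 5], [14.6, -6.4, 1, 0, 5], [14.6, -6.4, -2, 0, 5], [14.6, -6.4, -5, 0, 5], [14.6, -6.4, -6.8, 0, 5], [14.6, -6.4, -6.8, 0, 5], [14.6, -6.4, -6.8, 0, 5], [14.6, -6.4, -6.8, 0, 2], [14.6, -6.4, -6.8, 0, 2], [14.6, -6.4, -6.8, 0, 2], [14.6, -6.4, -6.8, 0, 2], [14.6, -6.4, -6.8, 0, 2]], squeeze=30)

```text
clock: 30.4
position: [0.5666, -0.0509, 0.2201]
ee_rot: [-2.081, -2.333, -0.008]
force: [11.0, 0.6, -8.9]
width: 0.276
```

```bash
python3 -c "
from h import *
say()"
```

```text
t 30.4 pos [ 0.5666 -0.0509  0.2201] jaw 0.114 F [11.   0.6 -8.9] w 2.54 q [ 0.38  0.48 -0.53  1.76  0.27  0.98 -0.13]
```

Call:
carry_out(plan=[[0.05, 0.2, 0, 0, 2], [0, 0.4, 0, 0, 2], [0, 0.6, 0, 0, 2], [0, 0.6, 0, 0, 2]], squeeze=40)

```text
clock: 30.8
position: [0.5668, -0.0501, 0.2202]
ee_rot: [-2.089, -2.332, -0.001]
force: [1.9, -15.0, 1.0]
width: 0.275
```

Call:
carry_out(plan=[[0, -0.4, 0, 0, 2], [0.1, -0.8, 0, 0, 2], [0.1, -1.2, 0, 0, 2], [0.1, -1.2, 0, 0, 2]])

```text
clock: 31.2
position: [0.5672, -0.0535, 0.2205]
ee_rot: [-2.075, -2.333, -0.013]
force: [-3.1, 23.6, 0.7]
width: 0.277
```

Call:
carry_out(plan=[[0, 0.6, 0.1, 0, 2], [-0.1, 1.2, 0.2, 0, 2], [-0.1, 1.8, 0.2, 0, 2], [-0.1, 1.8, 0.2, 0, 2]], squeeze=60)

```text
clock: 31.6
position: [0.5663, -0.0434, 0.222]
ee_rot: [-2.087, -2.332, -0.0]
force: [1.8, -20.7, -2.7]
width: 0.273
```

Call:
carry_out(plan=[[0, -0.6, 0.1, 0, 2], [0.1, -1.2, 0.1, 0, 2], [0.1, -1.8, 0.1, 0, 2], [0.2, -2.2, 0.1, 0, 2], [0.2, -2.2, 0.1, 0, 2]])

```text
clock: 32.1
position: [0.5681, -0.0579, 0.2238]
ee_rot: [-2.076, -2.333, -0.011]
force: [-2.5, 20.4, 5.6]
width: 0.273
```

```bash
python3 - <<'E'
from h import *
say(); print(arm.observe()['ft_torque'])
im,d,s=snap('side','s8.png')
cv2.imwrite('pics/s8c.png',cv2.resize(im[150:270,210:370,::-1],(800,600)))
E
```

```text
t 32.1 pos [ 0.5681 -0.0579  0.2238] jaw 0.117 F [-2.5 20.4  5.6] w 2.52 q [ 0.4   0.48 -0.53  1.75  0.26  0.99 -0.11]
[ 4.77874254  0.61089844 -0.09952856]
```

View pics/s8c.png

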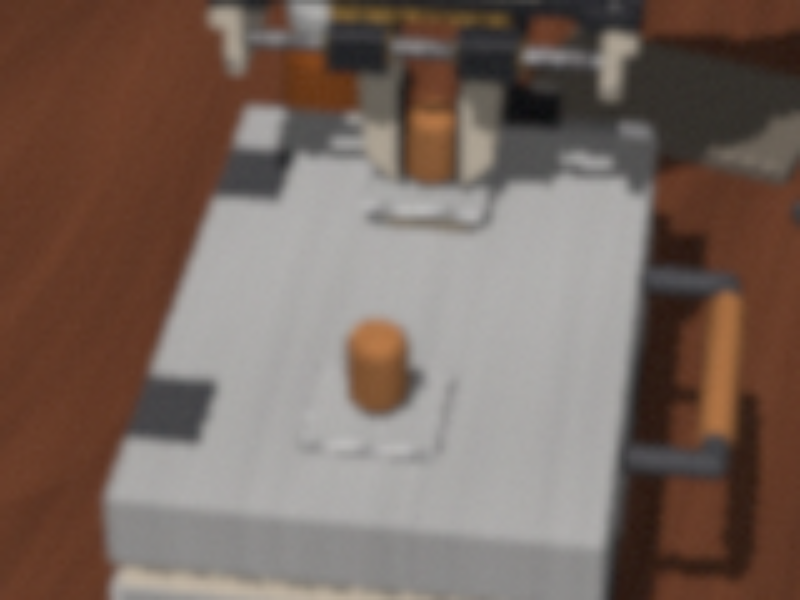

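The side view shows the right plug's flange lifted and tilted, at (430,205). The rocking works, so I'll continue with a gentle upward bias.

Call:
carry_out(plan=[[0, 0.7, 0, 0, 2], [-0.1, 1.4, 0.1, 0, 2], [-0.2, 2.2, 0.2, 0, 2], [-0.2, 2.2, 0.2, 0, 2], [-0.1, 1.2, 0.2, 0, 2], [0, 0.2, 0.3, 0, 2], [0.1, -0.7, 0.3, 0, 2], [0.1, -0.7, 0.3, 0, 2]])

```text
clock: 32.95
position: [0.5687, -0.0592, 0.2274]
ee_rot: [-2.068, -2.334, -0.019]
force: [-4.3, 15.4, 4.9]
width: 0.274
```

Call:
carry_out(plan=[[0, 0.7, 0.1, 0, 2], [-0.1, 1.4, 0.2, 0, 2], [-0.2, 2.2, 0.3, 0, 2], [-0.2, 2.2, 0.3, 0, 2], [-0.1, 1.2, 0.3, 0, 2], [0, 0.2, 0.4, 0, 2], [0.1, -0.5, 0.4, 0, 2], [0.1, -0.5, 0.4, 0, 2]])

```text
clock: 33.75
position: [0.5689, -0.0593, 0.2319]
ee_rot: [-2.06, -2.333, -0.025]
force: [-5.7, 12.1, 5.7]
width: 0.27
```

Call:
carry_out(plan=[[0, 0.7, 0.1, 0, 2], [-0.1, 1.3, 0.2, 0, 2], [-0.2, 1.8, 0.3, 0, 2], [-0.2, 1.8, 0.4, 0, 2], [-0.1, 1, 0.5, 0, 2], [0, 0.2, 0.6, 0, 2], [0, 0, 0.6, 0, 2], [0, 0.8, 0.7, 0, 2], [0, 0.8, 0.8, 0, 2], [0, 0.8, 0.8, 0, 2]])

```text
clock: 34.75
position: [0.5686, -0.0518, 0.2399]
ee_rot: [-2.06, -2.332, -0.024]
force: [-2.2, -2.1, -1.6]
width: 0.272
```

Call:
carry_out(plan=[[0, 0, 0.5, 0, 2], [0, 0, 1, 0, 2], [0, 0, 1.5, 0, 2], [0, 0, 2, 0, 2], [0, 0, 3, 0, 2], [0, 0, 4, 0, 2], [0, 0, 6, 0, 2], [0, 0, 8, 0, 2], [0, 0, 10, 0, 2], [0, 0, 10, 0, 2]])

```text
clock: 35.75
position: [0.5698, -0.0514, 0.3434]
ee_rot: [-2.062, -2.336, -0.029]
force: [0.3, 0.9, -0.8]
width: 0.273
```

```bash
python3 - <<'E'
from h import *
say(); print(arm.observe()['ft_torque'])
im,d,s=snap('side','s9.png')
im2,d2,s2=snap('wrist')
P=cloud('side',d,s);a=.115
X=(P[...,:2]-[.557,.0275])@np.array([[np.cos(a),-np.sin(a)],[np.sin(a),np.cos(a)]])
m=(abs(X[...,0])<.09)&(X[...,1]>-.02)&(X[...,1]<.14)&(P[...,2]>.13)&(P[...,2]<.165)
print(np.median(P[m][:,2]))
cv2.imwrite('pics/s9c.png',np.hstack([cv2.resize(im[60:240,210:390,::-1],(450,450)),cv2.resize(im2[:,100:460,::-1],(350,450))]))
E
```

```text
t 35.8 pos [ 0.5698 -0.0514  0.3434] jaw 0.124 F [ 0.3  0.9 -0.8] w 2.51 q [ 0.42  0.38 -0.57  1.59  0.18  1.24 -0.05]
[-0.01488993 -0.13015829  0.04633883]
0.1456533279426629
```

View pics/s9c.png

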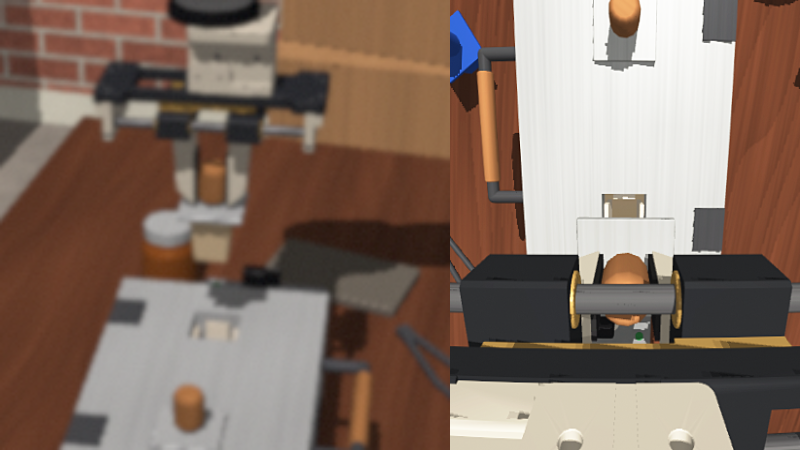

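The plug is out and the right vent is open. I'll measure its tilt before standing it on the pad.

```bash
cat > tilt.py <<'E'
from h import *
say()
im,d,s=snap('wrist');P=cloud('wrist',d,s);z=s['position'][2]
m=np.zeros(d.shape,bool);m[195:260,215:350]=1
m&=(P[...,2]>z-.095)&(P[...,2]<z-.05)&(np.hypot(P[...,0]-s['position'][0],P[...,1]-s['position'][1])<.045)
hs=cv2.cvtColor(im,cv2.COLOR_RGB2HSV);m&=hs[...,1]<60
q=P[m]
for _ in range(3):
    A=np.c_[q[:,:2]-s['position'][:2],np.ones(len(q))];k=np.linalg.lstsq(A,q[:,2],rcond=None)[0];r=abs(q[:,2]-A@k);q=q[r<max(.002,np.median(r)*2)]
print(len(q),'slope',np.round(k[:2],3),'z rel TCP',round(k[2]-z,4),q.min(0).round(3),q.max(0).round(3))
R=cv2.Rodrigues(np.array(s['ee_rot'],float))[0];print('tool z',R[:,2].round(3))
E
python3 tilt.py
```

```text
t 35.9 pos [ 0.5687 -0.0518  0.3403] jaw 0.124 F [-0.6  0.1 -2. ] w 2.51 q [ 0.42  0.38 -0.57  1.59  0.18  1.24 -0.05]
3032 slope [-0.006 -0.011] z rel TCP -0.0697 [ 0.536 -0.047  0.268] [ 0.593 -0.02   0.272]
tool z [-0.011  0.031 -0.999]
```

Call:
carry_out(plan=[[-0.5, -4, 0, 0, 2], [-1, -9, 0, 0, 2], [-1.5, -14, 0, 0, 2], [-2, -19, 0, 0, 2], [-2.4, -24, 0, 0, 2], [-2.7, -29, -1, 0, 2], [-2.8, -33, -4, 0, 2], [-2.8, -34.7, -8, 0, 2], [-2.8, -34.7, -12, 0, 2], [-2.8, -34.7, -15, 0, 2], [-2.8, -34.7, -17, 0, 2], [-2.8, -34.7, -18, 0, 2], [-2.8, -34.7, -18, 0, 2]])

```text
clock: 37.2
position: [0.5393, -0.3984, 0.1574]
ee_rot: [-2.057, -2.329, -0.022]
force: [-0.2, -0.1, -0.9]
width: 0.27
```

```bash
python3 tilt.py
```

```text
t 37.2 pos [ 0.5393 -0.3984  0.1574] jaw 0.124 F [-0.2 -0.1 -0.9] w 2.49 q [ 0.82  0.69 -0.42  1.54  0.28  1.01  0.46]
3015 slope [-0.012 -0.011] z rel TCP -0.0697 [ 0.506 -0.393  0.085] [ 0.563 -0.367  0.09 ]
tool z [-0.016  0.033 -0.999]
```

Call:
carry_out(plan=[[0, 0, -1, 0, 2], [0, 0, -2, 0, 2], [0, 0, -2.3, 0, 2], [0, 0, -2.5, 0, 2], [0, 0, -2.6, 0, 2], [0, 0, -2.6, 0, 2]])

```text
clock: 37.85
position: [0.5402, -0.3987, 0.1332]
ee_rot: [-2.059, -2.331, -0.023]
force: [0.3, -0.7, -1.0]
width: 0.275
```

Call:
carry_out(plan=[[0, 0, -0.2, 0, 2], [0, 0, -0.3, 0, 2], [0, 0, -0.3, 0, 2]], squeeze=20)

```text
clock: 38.15
position: [0.5406, -0.3989, 0.1324]
ee_rot: [-2.06, -2.333, -0.023]
force: [-5.0, 2.9, 13.7]
width: 0.28
```

Contact with the pad. I'll release the plug and go back for the left one.

Call:
carry_out(plan=[[0, 0, 0.1, 0, 2], [0, 0, 0.1, 0, 4.5], [0, 0, 0.1, 0, 5], [0, 0, 0.1, 0, 5], [0, 0, 3, 0, 5], [0, 0, 7, 0, 5], [0, 0, 12, 0, 5], [0, 3, 17, 0, 5], [0, 8, 18, 0, 5], [0, 13, 18, 0, 5], [0, 18, 18, 0, 5], [0, 23, 18, 0, 5], [0, 28, 18, 0, 5], [0, 33, 18, 0, 5], [0, 38, 18, 0, 5], [0.3, 43, 18, 0, 5], [0.6, 48, 18, 0, 5], [0.7, 50.6, 18, -0.01, 5], [0.7, 50.6, 18, -0.01, 5]])

```text
clock: 40.05
position: [0.5467, 0.1134, 0.3127]
ee_rot: [-2.061, -2.329, -0.027]
force: [-0.2, -0.3, 1.1]
width: 0.541
```

```bash
python3 - <<'E'
from h import *
say()
im,d,s=snap('top','top10.png');P=cloud('top',d,s)
m=(P[...,2]>.085)&(P[...,2]<.11)&(P[...,1]<-.33)&(P[...,1]>-.46)&(P[...,0]<.62);q=P[m]
print('knob on pad',m.sum(),((q.min(0)+q.max(0))/2).round(4))
m=(P[...,2]>.05)&(P[...,2]<.075)&(P[...,1]<-.33)&(P[...,1]>-.46)&(P[...,0]<.62);q=P[m]
print('flange',m.sum(),q.min(0).round(3),q.max(0).round(3))
cv2.imwrite('pics/t10.png',cv2.resize(im[140:290,340:500,::-1],(640,600)))
E
```

```text
t 40.0 pos [0.5467 0.1134 0.3127] jaw 0.122 F [-0.2 -0.3  1.1] w 4.98 q [ 0.17  0.38 -0.62  1.67  0.2   1.16 -0.37]
knob on pad 92 [ 0.5398 -0.3982  0.0959]
flange 378 [ 0.509 -0.428  0.057] [ 0.569 -0.367  0.075]
```

View pics/t10.png

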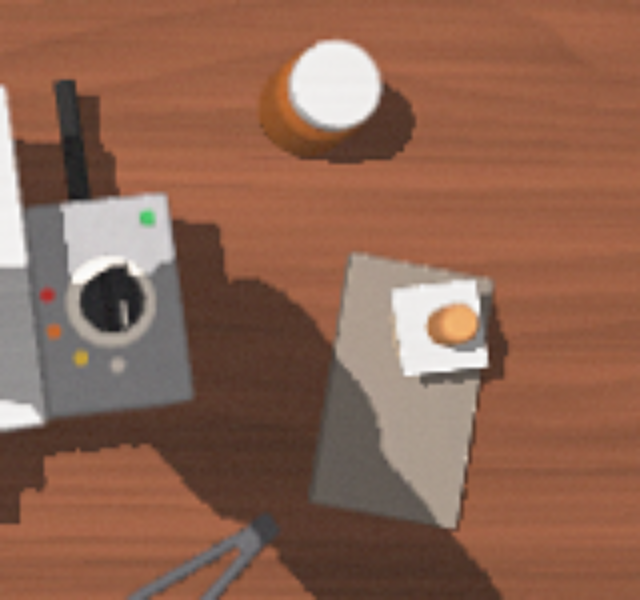

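The first plug stands upright on the pad, at (455,325). Now the left one.

Call:
carry_out(plan=[[0.1, -0.6, -2, 0, 5], [0.1, -0.6, -5, 0, 5], [0.1, -0.6, -8, 0, 5], [0.1, -0.6, -9.1, 0, 5], [0.1, -0.6, -9.1, 0, 5], [0.1, -0.6, -9.1, 0, 5], [0.1, -0.6, -9.1, 0, 2], [0.1, -0.6, -9.1, 0, 2], [0.1, -0.6, -9.1, 0, 2], [0.1, -0.6, -9.1, 0, 2], [0.1, -0.6, -9.1, 0, 2]], squeeze=60)

```text
clock: 41.2
position: [0.5486, 0.1042, 0.222]
ee_rot: [-2.066, -2.328, -0.026]
force: [0.6, -0.7, 3.6]
width: 0.268
```

Call:
carry_out(plan=[[-0.1, 0.6, 0, 0, 2], [-0.2, 1.2, 0.1, 0, 2], [-0.2, 1.8, 0.1, 0, 2], [-0.2, 1.8, 0.1, 0, 2]])

```text
clock: 41.6
position: [0.5483, 0.1106, 0.2231]
ee_rot: [-2.084, -2.326, -0.007]
force: [0.3, -35.3, 17.9]
width: 0.271
```

Call:
carry_out(plan=[[0, -0.6, 0.1, 0, 2], [0.1, -1.2, 0.1, 0, 2], [0.1, -1.8, 0.1, 0, 2], [0.2, -2.2, 0.1, 0, 2], [0.2, -2.2, 0.1, 0, 2]])

```text
clock: 42.1
position: [0.55, 0.0958, 0.2251]
ee_rot: [-2.074, -2.328, -0.02]
force: [-2.3, 19.1, 0.9]
width: 0.27
```

Call:
carry_out(plan=[[0, 0.8, 0, 0, 2], [-0.1, 1.7, 0.1, 0, 2], [-0.2, 2.6, 0.2, 0, 2], [-0.2, 2.6, 0.2, 0, 2], [-0.1, 1.6, 0.2, 0, 2], [0, 0.6, 0.3, 0, 2], [0.1, -0.3, 0.3, 0, 2], [0.1, -0.3, 0.3, 0, 2]])

```text
clock: 42.9
position: [0.5501, 0.098, 0.2289]
ee_rot: [-2.066, -2.328, -0.029]
force: [-1.6, 13.5, 2.1]
width: 0.273
```

Call:
carry_out(plan=[[0, 0.7, 0.1, 0, 2], [-0.1, 1.4, 0.2, 0, 2], [-0.2, 2.2, 0.3, 0, 2], [-0.2, 2.2, 0.3, 0, 2], [-0.1, 1.2, 0.3, 0, 2], [0, 0.2, 0.4, 0, 2], [0.1, -0.4, 0.4, 0, 2], [0.1, -0.4, 0.4, 0, 2]])

```text
clock: 43.7
position: [0.55, 0.0986, 0.2334]
ee_rot: [-2.059, -2.327, -0.036]
force: [-4.4, 11.6, 2.9]
width: 0.276
```

Call:
carry_out(plan=[[0, 0.7, 0.1, 0, 2], [-0.1, 1.3, 0.2, 0, 2], [-0.2, 1.9, 0.3, 0, 2], [-0.2, 1.9, 0.4, 0, 2], [-0.1, 1.1, 0.5, 0, 2], [0, 0.3, 0.6, 0, 2], [0, 0.1, 0.6, 0, 2], [0, 0.9, 0.7, 0, 2], [0, 0.9, 0.8, 0, 2], [0, 0.9, 0.8, 0, 2]])

```text
clock: 44.7
position: [0.5496, 0.1071, 0.2411]
ee_rot: [-2.059, -2.327, -0.033]
force: [-1.8, -3.1, -3.2]
width: 0.272
```

Free (up 19 mm at low force). Lifting it out.

Call:
carry_out(plan=[[0, 0, 0.5, 0, 2], [0, 0, 1, 0, 2], [0, 0, 1.5, 0, 2], [0, 0, 2, 0, 2], [0, 0, 3, 0, 2], [0, 0, 4, 0, 2], [0, 0, 6, 0, 2], [0, 0, 8, 0, 2], [0, 0, 10, 0, 2], [0, 0, 10, 0, 2]])

```text
clock: 45.7
position: [0.5507, 0.1078, 0.3445]
ee_rot: [-2.06, -2.329, -0.04]
force: [-0.2, -0.4, -0.8]
width: 0.274
```

```bash
python3 tilt.py; python3 - <<'E'
from h import *
im,d,s=snap('side','s11.png');P=cloud('side',d,s);a=.115
X=(P[...,:2]-[.557,.0275])@np.array([[np.cos(a),-np.sin(a)],[np.sin(a),np.cos(a)]])
m=(abs(X[...,0])<.09)&(abs(X[...,1])<.14)&(P[...,2]>.13)&(P[...,2]<.165)
print('lid z',np.median(P[m][:,2]))
E
```

```text
t 45.7 pos [0.5507 0.1078 0.3445] jaw 0.122 F [-0.2 -0.4 -0.8] w 2.52 q [ 0.19  0.36 -0.62  1.62  0.18  1.22 -0.34]
3014 slope [ 0.002 -0.031] z rel TCP -0.0713 [0.518 0.113 0.27 ] [0.575 0.141 0.274]
tool z [-0.006  0.04  -0.999]
lid z 0.14543544194568914
```

Call:
carry_out(plan=[[-0.8, -4, 0, 0, 2], [-1.6, -9, 0, 0, 2], [-2.4, -14, 0, 0, 2], [-3.2, -19, 0, 0, 2], [-4, -24, 0, 0, 2], [-5, -29, 0, 0, 2], [-6, -34, 0, 0, 2], [-7, -39, -1, 0, 2], [-8, -44, -4, 0, 2], [-9, -48, -8, 0, 2], [-9.1, -49, -12, 0, 2], [-9.1, -49, -15, 0, 2], [-9.1, -49, -18, 0, 2], [-9.1, -49, -18, 0, 2], [-9.1, -49, -18, 0, 2]])

```text
clock: 47.3
position: [0.4586, -0.3824, 0.1613]
ee_rot: [-2.058, -2.327, -0.035]
force: [0.5, 0.4, -0.6]
width: 0.276
```

```bash
python3 tilt.py
```

```text
t 47.3 pos [ 0.4586 -0.3824  0.1613] jaw 0.123 F [ 0.5  0.4 -0.6] w 2.54 q [ 0.89  0.58 -0.4   1.73  0.23  0.91  0.52]
3005 slope [-0.002 -0.031] z rel TCP -0.0713 [ 0.426 -0.376  0.087] [ 0.483 -0.35   0.091]
tool z [-0.012  0.04  -0.999]
```

Call:
carry_out(plan=[[0, 0, -1, 0, 2], [0, 0, -2, 0, 2], [0, 0, -2.5, 0, 2], [0, 0, -2.8, 0, 2], [0, 0, -3, 0, 2], [0, 0, -3.1, 0, 2], [0, 0, -3.1, 0, 2]], squeeze=25)

```text
clock: 48.05
position: [0.4595, -0.3831, 0.1338]
ee_rot: [-2.06, -2.33, -0.034]
force: [-6.7, 3.4, 20.4]
width: 0.277
```

Call:
carry_out(plan=[[0, 0, 0.1, 0, 2], [0, 0, 0.1, 0, 4.5], [0, 0, 0.1, 0, 5], [0, 0, 0.1, 0, 5], [0, 0, 3, 0, 5], [0, 0, 7, 0, 5], [0, 0, 12, 0, 5], [1, 3, 16, 0.15, 4], [2.5, 6, 16, 0.3, 4], [4, 9, 16, 0.45, 3.5], [5.5, 12, 16, 0.6, 3.5], [7, 15, 16, 0.75, 3.5], [8.5, 18, 16, 0.9, 3.5], [9.2, 20.4, 16, 1.05, 3.5], [9.2, 20.4, 16, 1.2, 3.5], [9.2, 20.4, 16, 1.35, 3.5], [9.2, 20.4, 16, 1.5, 3.5], [9.2, 20.4, 16, 1.563, 3.5], [9.2, 20.4, 16, 1.563, 3.5]])

```text
clock: 49.95
position: [0.5514, -0.1791, 0.2934]
ee_rot: [0.179, -3.098, 0.01]
force: [-0.5, -0.0, -0.5]
width: 0.386
```

```bash
python3 - <<'E'
from h import *
say()
im,d,s=snap('top','top12.png');P=cloud('top',d,s)
for lo,hi in((.455-.05,.50),(.50,.62)):
    for z0,z1 in((.085,.11),(.05,.075)):
        m=(P[...,2]>z0)&(P[...,2]<z1)&(P[...,1]<-.33)&(P[...,1]>-.46)&(P[...,0]<hi)&(P[...,0]>lo);q=P[m]
        print(m.sum(),((q.min(0)+q.max(0))/2).round(4))
im,d,s=snap('wrist','w12.png');P=cloud('wrist',d,s);hsv=cv2.cvtColor(im,cv2.COLOR_RGB2HSV)
m=((P[...,2]>.126)&(P[...,2]<.145)&(abs(P[...,0]-.55)<.05)&(abs(P[...,1]+.18)<.04)).astype(np.uint8)
k,l,st,c=cv2.connectedComponentsWithStats(m);i=1+np.argmax(st[1:,4]);q=P[l==i]
print(st[i],cv2.minAreaRect((q[:,:2]*1000).astype(np.float32)),np.median(q[:,2]))
cv2.imwrite('pics/v12.png',np.vstack([cv2.resize(cv2.imread('pics/top12.png')[140:290,340:500],(400,300)),cv2.resize(im[:,:,::-1],(400,300))]))
E
```

```text
t 50.0 pos [ 0.5514 -0.1791  0.2934] jaw 1.687 F [-0.5 -0.  -0.5] w 3.55 q [ 0.77  0.51 -0.83  1.61  0.4   1.24  1.55]Traceback (most recent call last):
  File "<stdin>", line 7, in <module>
    return umr_minimum(a, axis, None, out, keepdims, initial, where)
ValueError: zero-size array to reduction operation minimum which has no identity
```

```bash
python3 - <<'E'
from h import *
im,d,s=snap('wrist','w12.png');P=cloud('wrist',d,s)
m=((P[...,2]>.126)&(P[...,2]<.145)&(abs(P[...,0]-.55)<.05)&(abs(P[...,1]+.18)<.03)).astype(np.uint8)
k,l,st,c=cv2.connectedComponentsWithStats(m);i=1+np.argmax(st[1:,4]);q=P[l==i]
print(st[i],cv2.minAreaRect((q[:,:2]*1000).astype(np.float32)),np.median(q[:,2]))
a=cv2.imread('pics/top12.png')[130:310,300:540];b=arm.get_image('side')[0][60:300,200:520,::-1]
cv2.imwrite('pics/v12.png',np.vstack([np.hstack([cv2.resize(a,(400,300)),cv2.resize(im[:,:,::-1],(400,300))]),np.hstack([cv2.resize(b,(400,300))]*2)]))
E
```

```text
[274 191  16  44 684] ((549.7622680664062, -179.04324340820312), (37.205078125, 13.054071426391602), 6.376485347747803) 0.13378287400452743
```

View pics/v12.png

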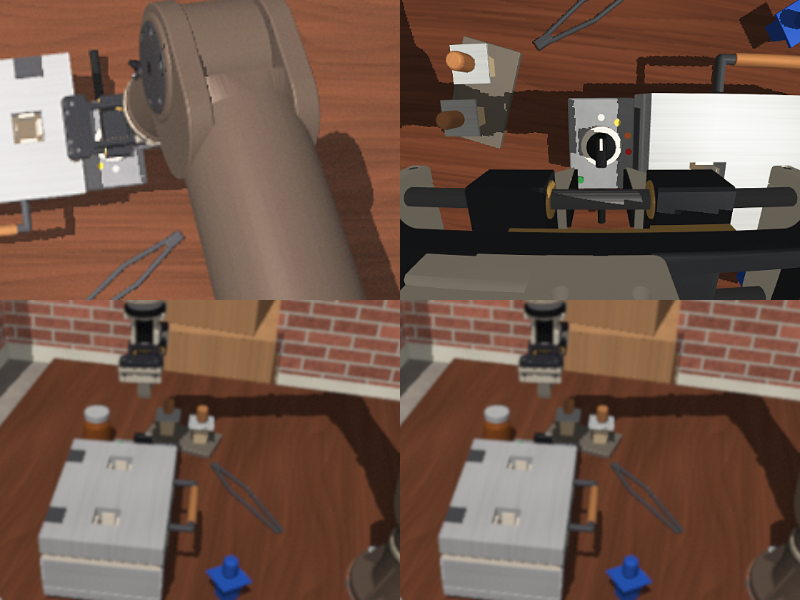

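Both plugs stand on the pad, both vents are open and the lid is shut. The switch pointer is at the white dot, so I'll grip the knob.

Call:
carry_out(plan=[[-0.1, 0, -4, 0, 3.5], [-0.1, 0, -8, 0, 3.5], [-0.1, 0, -10.5, 0, 3.5], [-0.1, 0, -11.8, 0, 3.5], [-0.1, 0, -11.8, 0, 3.5], [-0.1, 0, -11.8, 0, 3.5], [-0.1, 0, -11.8, 0, 1], [-0.1, 0, -11.8, 0, 1], [-0.1, 0, -11.8, 0, 1], [-0.1, 0, -11.8, 0, 1]], squeeze=25)

```text
clock: 51.1
position: [0.5508, -0.1788, 0.1764]
ee_rot: [0.175, -3.1, 0.01]
force: [-0.9, 1.1, 6.1]
width: 0.151
```

Call:
carry_out(plan=[[0, 0, 0, -0.12, 1], [0, 0, 0, -0.24, 1], [0, 0, 0, -0.36, 1], [0, 0, 0, -0.48, 1], [0, 0, 0, -0.6, 1], [0, 0, 0, -0.72, 1], [0, 0, 0, -0.84, 1], [0, 0, 0, -0.96, 1], [0, 0, 0, -1.08, 1], [0, 0, 0, -1.2, 1], [0, 0, 0, -1.22, 1], [0, 0, 0, -1.22, 1]])

```text
clock: 52.3
position: [0.5513, -0.1783, 0.1765]
ee_rot: [-1.63, -2.647, -0.025]
force: [4.3, 1.3, -4.3]
width: 0.15
```

```bash
python3 -c "
from h import *
say()"
```

```text
t 52.3 pos [ 0.5513 -0.1783  0.1765] jaw 0.467 F [ 4.3  1.3 -4.3] w 1.38 q [ 0.57  0.54 -0.48  1.77  0.27  0.92  0.45]
```

Call:
carry_out(plan=[[0, 0, 0, -1.22, 3.5], [0, 0, 0, 0, 3.5], [0, 0, 0, 0, 3.5], [0, 0, 4, 0, 3.5], [0, 0, 8, 0, 3.5], [0, 0, 13, 0, 3.5], [-3, -4, 15, 0, 3.5], [-7, -8, 15, 0, 3.5], [-11, -12, 15, 0, 3.5], [-15, -16, 15, 0, 3.5], [-19, -20, 15, 0, 3.5], [-23, -24, 15, 0, 3.5], [-26, -28, 15, 0, 3.5], [-28, -32, 15, 0, 3.5], [-30, -36, 15, 0, 3.5], [-30, -36, 15, 0, 3.5]])

```text
clock: 53.9
position: [0.2468, -0.5421, 0.3262]
ee_rot: [-1.638, -2.64, -0.023]
force: [0.2, -0.3, -0.1]
width: 0.381
```

The first row of that release had a stray turn, capped at 0.15 rad. I'll check that the switch is still on the orange click.

```bash
python3 - <<'E'
from h import *
say()
im,d,s=snap('top','top13.png');P=cloud('top',d,s)
v,u=np.mgrid[:420,:560]
m=((P[...,2]>.124)&(P[...,2]<.145)&(u>352)&(u<385)&(v>198)&(v<232)).astype(np.uint8)
k,l,st,c=cv2.connectedComponentsWithStats(m);i=1+np.argmax(st[1:,4]);q=P[l==i]
print(st[i,4],cv2.minAreaRect((q[:,:2]*1000).astype(np.float32)))
for lo,hi in((.40,.50),(.50,.62)):
    for z0,z1 in((.085,.11),(.05,.075)):
        m=(P[...,2]>z0)&(P[...,2]<z1)&(P[...,1]<-.33)&(P[...,1]>-.46)&(P[...,0]<hi)&(P[...,0]>lo);q=P[m]
        if len(q): print(m.sum(),((q.min(0)+q.max(0))/2).round(4))
a=.115;X=(P[...,:2]-[.557,.0275])@np.array([[np.cos(a),-np.sin(a)],[np.sin(a),np.cos(a)]])
m=(abs(X[...,0])<.09)&(abs(X[...,1])<.14)&(P[...,2]>.13)&(P[...,2]<.165);A=np.c_[X[m],np.ones(m.sum())]
print('lid',np.linalg.lstsq(A,P[...,2][m],rcond=None)[0].round(4))
cv2.imwrite('pics/v13.png',np.hstack([cv2.resize(im[175:245,335:405,::-1],(300,300),interpolation=2),cv2.resize(im[140:320,200:480,::-1],(467,300))]))
E
```

```text
t 53.9 pos [ 0.2468 -0.5421  0.3262] jaw 0.46 F [ 0.2 -0.3 -0.1] w 3.51 q [ 1.29  0.41 -0.35  1.55  0.14  1.25  1.38]
96 ((551.71826171875, -179.06463623046875), (13.759384155273438, 38.72503662109375), 26.84012222290039)
82 [ 0.4582 -0.3801  0.095 ]
376 [ 0.4575 -0.3819  0.0662]
94 [ 0.5398 -0.3976  0.0954]
380 [ 0.5391 -0.3971  0.0656]
lid [ 0.0004 -0.0015  0.1457]
```

View pics/v13.png

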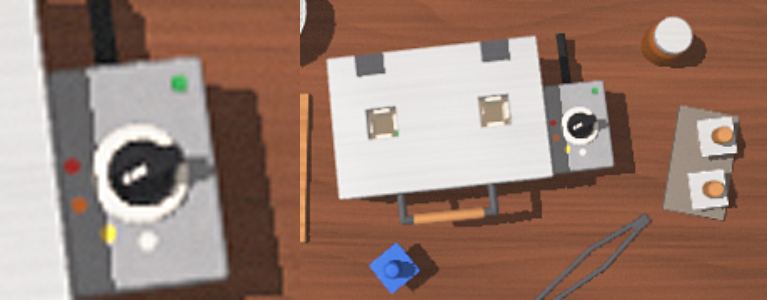

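The pointer is at the orange dot (80,205). The bar has turned about 1.21 rad, the lid is flat and both plugs are upright. Handing in.

```bash
python3 -c "
from cell import arm
print(arm.sign_off())"
```

```text
the job is handed in; nothing more can be done
None
```

I charged the kiln and handed the job in at about 54 s of the 210 s.

- **Lid and slices:** I swung the lid back onto its stop. I set the two slices present, green and amber, flat on the shelf and lowered the lid by its bar. The board was empty afterwards, and both slices read flat on the shelf before I closed the lid.
- **Plugs:** I rocked both plugs free, and they stand on the grey pad. After each plug came out, the lid was still shut. Its final slope was under 0.002, at 0.146 m.
- **Switch:** With the lid shut and both vents open, I turned the switch clockwise to the orange dot. The bar measured about 1.21 rad from off, against a nominal 1.2.
- **Left alone:** I didn't handle the tweezers, jar, bowl or blue look-alikes.

Three things were less clean:

- **Lid contact:** The lid met the rim with about 31 N at the tool at the end of a slow descent.
- **Left plug force:** One early rocking stroke on the left plug reached about 35 N sideways.
- **Switch release:** As I let go of the switch, a row I mistyped turned the tool by up to 0.15 rad. The picture afterwards showed the switch still on the orange click.

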